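# Push the two upturned bowls into the row on the kiln shelf

## Robot

A 7-joint arm with a two-finger parallel gripper is mounted at the origin on the work surface. World frame = base frame: x ahead of the robot, y to its left, z up, the work surface at z = 0. Lengths are in m, angles in rad, forces in N, time in s.
With the tool pointing down it reaches from about 0.425 to 0.925 m from the base axis. Payload 6.8 kg.
Tool frame: the origin (TCP) lies on the mounting face of the last link; the fingertips stand 173 mm ahead of it and the grasp point (between the pads) lies 155 mm ahead of it; z points along the fingers, y is the line along which they close (so a half turn about z gives the same grasp; the last joint's range is limited). The gripper opens to 85 mm and grips with 20 to 120 N. Pads are 22 mm wide; open, the fingers measure 114 mm over their backs; the gripper's body (76 mm by 85 mm) begins 54 mm behind the grasp point. The pads swing forward as they close: fully open they stand 13 mm farther back than shut.
Start: joints at [1.198, 0.477, 0.022, 1.555, -0.011, 1.109, -0.083], TCP at [0.177, -0.651, 0.405] pointing down, gripper open.
Joint ranges: [-2.96, 2.96], [-0.34, 2.1], [-1.41, 1.46], [0.24, 2.44], [-1.37, 4.51], [0.17, 1.92], [-2.96, 2.96]. Speed limits (rad/s): [2.39, 2.39, 3.14, 3.14, 3.14, 3.14, 3.14].

## Interface

Orientations are given as a rotation vector (axis times angle).
In Python, from bench import r gives the robot as it stands.
- The arm moves only by the tool carry_out, never from a script. Its argument "moves" is a list of rows, each a list of 5 numbers: the shift along the tool's x, y, z in m, then the turn about the tool's z in rad, then the finger opening in m, from 0 to 0.0854. In form: [[dx, dy, dz, roll, claw], ...]. A call has exactly 8 rows; each row is the pose to reach, as a shift and turn from the pose commanded when the call began, along the tool's axes at that moment; what a row does not reach only later rows make up. A row lasts 1/10 s, in which the tool goes at most 50 mm and 8.59 degrees, less where a joint would pass 70% of its speed; a pose out of reach is approached as far as the arm can. A call with a gripper value outside its range is refused whole. The fingers move at their own pace and stop on an object; "force" is the grip in N (left out, the last holds). Time passes only in rows, so rows that repeat a pose let the fingers close, or fill a call up. It gives the time, the measured TCP pose, the force, the opening and the grip force at its end, in the units of the state.
- r.get_obs(): the state, without advancing time (a new reading comes with each control period).
- r.grab_frame(name): name is "scene" or "top" or "wrist"; returns the picture (400x640x3 uint8, red, green, blue); there is no depth.
- r.calibration(name): a dict with "fx", "fy", "cx", "cy" (pixels), "rvec" (rotation vector, rad) and "tvec" (3), from world to camera coordinates, as OpenCV has them. Camera axes: x right, y down, z forward; pixel columns grow to the right and rows downward; lengths in m; the calibration is good to about 2 mm. A picture is of the moment at which its call begins: read the wrist's pose just before it. calibration takes no time and is no camera call; for the wrist camera it gives the pose at the moment of the call.
- r.hand_in(): hands the job in; it is judged then, once.
The state is a dict: "clock": time; "joints": joint angles; "qvel": joint speeds; "tau": joint torques, N m; "tcp_pos": TCP position; "orientation": TCP orientation; "contact_force": force on the tool from outside, world axes, zero at the start; "moment": the same for the moment, N m; "grip_width": finger opening in m; "gripper_force": force on a finger pad.
Only numpy, scipy, OpenCV 4.12 (cv2) and the standard library are available. Lean on these libraries where they do the work, as an engineer would, in place of code of your own. Each camera call takes 0.05 s, during which the arm holds its last target. There are 200 camera calls.

## Task

Finish the row on the kiln shelf: with the fingertips, push the two upturned bowls along the shelf, without lifting or tipping them, until each stands against the brick stop, centred on a painted mark, one bowl on each mark (either bowl on either mark). Leave the cups, the props, the glaze jar and the brush where they are.

Things in the scene. Friction and masses are not known exactly. Their poses are not given: they have to be found in the camera images.
- bowl_white: White blue-banded upturned bowl (mouth down), loose, about 0.3 kg, closed outside: 100 mm across at the rim, upright wall from 0 to 26 mm, then sloping in to a 50 mm foot ring; 58 mm high. Wider than a gripper opens. Origin: centre of its underside, on the kiln shelf; z up. Starts nearer the robot than the marks; one bowl is left and one right of the shelf's middle, either way round.
- bowl_clay: Pinkish-brown clay-coloured, dark-banded upturned bowl (mouth down), loose, about 0.3 kg, closed outside: 100 mm across at the rim, upright wall from 0 to 26 mm, then sloping in to a 50 mm foot ring; 58 mm high. Wider than a gripper opens. Origin: centre of its underside, on the kiln shelf; z up. Starts nearer the robot than the marks; one bowl is left and one right of the shelf's middle, either way round.
- mark_left: Left-hand dull dark-red painted mark on the kiln shelf: disc 100 mm across that just touches the stop, a 5 mm line towards the robot, a 12 mm stripe over the stop. Origin: disc centre, on the shelf's top; a bowl with its origin here touches the stop (50 mm ahead). x: square to the stop, away from the robot; y: along the stop, to the left.
- mark_right: Right-hand dull dark-red painted mark on the kiln shelf: disc 100 mm across that just touches the stop, a 5 mm line towards the robot, a 12 mm stripe over the stop. Origin: disc centre, on the shelf's top; a bowl with its origin here touches the stop (50 mm ahead). x: square to the stop, away from the robot; y: along the stop, to the left.
- shelf: Cream kiln shelf, fixed: slab 400 (x) by 600 (y) mm, 18 mm thick, flat on the table; the bowls slide on its top, 18 mm above the table. The stop, a straight pale firebrick strip along its far side, is 540 mm long (y), 30 wide, 40 high above the slab, its near face 140 mm in +x from the origin. Origin: centre of the slab underside; x towards the stop, y left.
- cup_left: White open cup, loose, 76 mm wide, 68 mm high, at the left end of the row by the stop; origin: centre of its underside. Leave it where it stands.
- cup_right: Clay-coloured open cup, loose, 76 mm wide, 68 mm high, at the right end of the row by the stop; origin: centre of its underside. Leave it where it stands.
- post_left: Pale cylindrical kiln prop, loose, 32 mm wide, 50 mm high, near the left near corner of the kiln shelf; origin: centre of its underside. Leave it where it stands.
- post_right: Pale cylindrical kiln prop, loose, 32 mm wide, 50 mm high, near the right near corner of the kiln shelf; origin: centre of its underside. Leave it where it stands.
- glaze_jar: Closed glaze jar, loose, 68 mm wide, 90 mm high, on the table to the right of the kiln shelf; origin: centre of its underside. Leave it where it stands.
- brush: Glaze brush, loose, lying on the table to the left of the kiln shelf; origin near its middle, underside. Leave it where it stands.
Not all that is in view belongs to the job. What is shaped like the bowl_white but orange or purple is not meant.

How it is judged:
By the outcome, as a careful person would: the job done as asked, in the order asked, and still so for the second after the job is handed in, with the robot touching nothing.
It also fails if it takes over 48 s, if anything falls off the work surface, if the arm or the gripper's body presses on something with over 40 N, if the wrist force passes 120 N, or if a joint passes its speed limit or range.

## Working session

There is one attempt and no reset: what is moved stays moved. The work goes in short steps, Python scripts to look and compute and a tool call to move; the robot and the scene stay as the last step left them, time stands still between calls to the robot, and variables do not carry over. Pictures are saved under pics/ and viewed, at most 10 in all, crops included, and the job is handed in when it is done.

Besides the shell and the picture viewer there is one more tool, called after ">>>" as name(argument=value, ...), one argument or row to a line, values as JSON. carry_out: Moves the arm, as the interface text tells. Its arguments: {"type":"object","properties":{"moves":{"type":"array","items":{"type":"array","items":{"type":"number"}}},"force":{"type":"number"}},"required":["moves"]}

```bash
mkdir -p pics; cat > h.py <<'E'
import numpy as np, cv2
from bench import r
def cal(n):
    c=r.calibration(n); K=np.array([[c['fx'],0,c['cx']],[0,c['fy'],c['cy']],[0,0,1.]])
    R=cv2.Rodrigues(np.array(c['rvec'],float))[0]; return K,R,np.array(c['tvec'],float)
def p2w(n,uv,z):
    K,R,t=cal(n); C=-R.T@t; d=R.T@np.linalg.inv(K)@np.array([uv[0],uv[1],1.]); return C+d*(z-C[2])/d[2]
def w2p(n,P):
    K,R,t=cal(n); q=K@(R@np.array(P,float)+t); return q[:2]/q[2]
def snap(n,f): 
    im=r.grab_frame(n); cv2.imwrite('pics/'+f,im[:,:,::-1]); return im
E
python3 - <<'E'
from h import *
a=snap('top','top0.png');b=snap('scene','sc0.png')
o=r.get_obs();print(o['tcp_pos'],o['orientation'],o['grip_width'])
print(cal('top'))
E
```

```text
[ 0.17659901 -0.65124482  0.40383527] [-3.11253218e+00 -4.14490275e-01  5.18552319e-04] 0.08578462785844823
(array([[455.82005959,   0.        , 318.59595866],
       [  0.        , 455.82005959, 197.44565213],
       [  0.        ,   0.        ,   1.        ]]), array([[ 0.01373185, -0.99982931, -0.01236038],
       [-0.99666073, -0.01269115, -0.08066173],
       [ 0.08049109,  0.01342674, -0.99666489]]), array([0.00220879, 0.49282642, 1.53977864]))
```

View pics/top0.png

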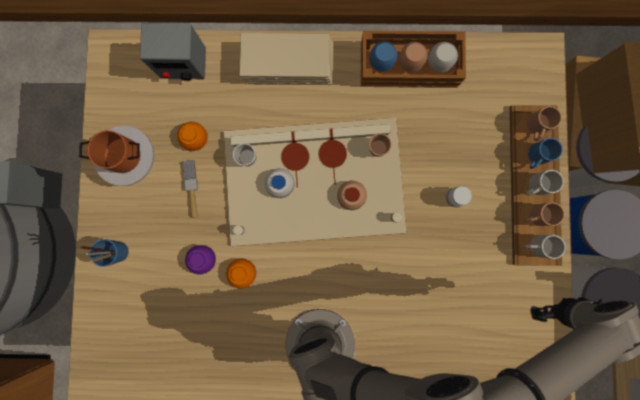

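View pics/sc0.png

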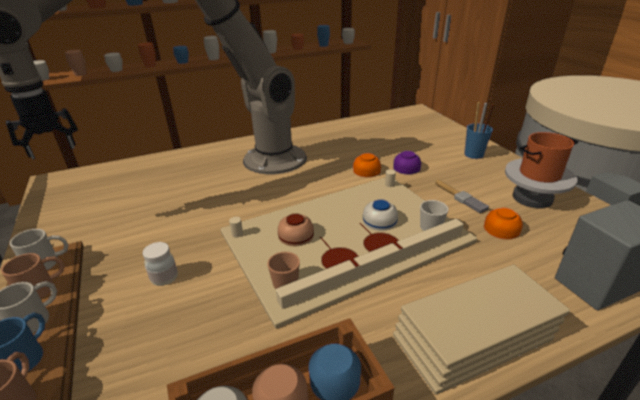

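Candidates: white bowl (280,184), clay bowl (352,195). Not meant: orange bowls (192,136) and (241,272), purple bowl (200,259). Marks are at (295,157) and (333,153), cups at (244,155) and (379,146), and props at (237,230) and (396,217). I'll check these in a close crop.

```bash
python3 - <<'E'
from h import *
im=cv2.imread('pics/top0.png')[110:250,215:415]
cv2.imwrite('pics/crop0.png',cv2.resize(im,None,fx=4,fy=4,interpolation=cv2.INTER_CUBIC))
E
```

```text
(no output)
```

View pics/crop0.png

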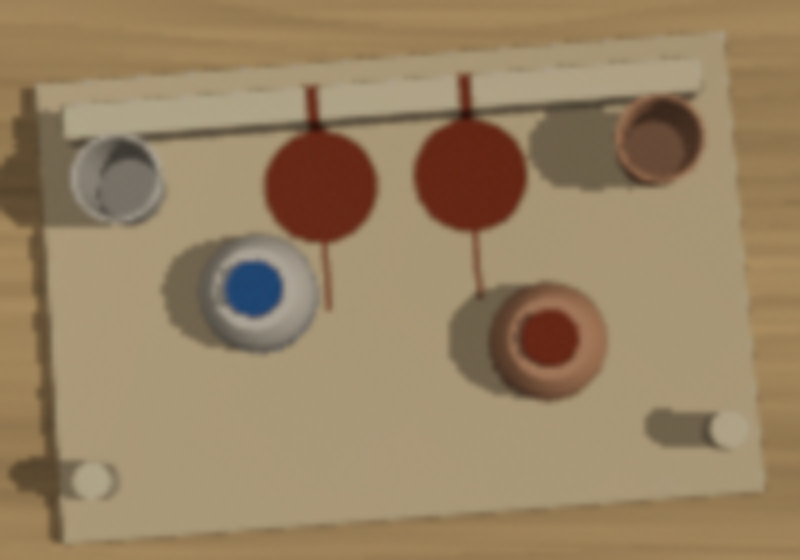

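```bash
cat > m.py <<'E'
from h import *
def c(u,v): return (215+(u+.5)/4-.5, 110+(v+.5)/4-.5)
W=lambda uv,z:p2w('top',c(*uv),z)[:2]
def square(ml,mr,extra=[]):
    d=ml-mr; return np.arctan2(d[1],d[0])-np.pi/2
E
python3 - <<'E'
from m import *
np.set_printoptions(precision=4,suppress=True)
im=cv2.imread('pics/top0.png').astype(int)
ml,mr=W((321,186),.018),W((470,175),.018)
print('marks',ml,mr,np.linalg.norm(ml-mr),square(ml,mr))
cor=[W(p,.018) for p in [(37,85),(724,33),(765,490),(63,543)]]
print(cor, square(cor[0],cor[1]),square(cor[3],cor[2]))
print('white foot',W((254,289),.076),'rim',W((260,293),.035));print('clay',W((549,338),.076),W((548,341),.035))
o=r.get_obs();R=cv2.Rodrigues(np.array(o['orientation']))[0];print(R)
E
```

```text
marks [0.635  0.0926] [ 0.6461 -0.0358] 0.128966862581869 0.08605392526200806
[array([0.7209, 0.3412]), array([ 0.7731, -0.2546]), array([ 0.3785, -0.2894]), array([0.3254, 0.3069])] 0.08749994427955698 0.08889803002854513
white foot [0.5382 0.1427] rim [0.5396 0.1417]
clay [ 0.5006 -0.1016] [ 0.5017 -0.1032]
[[ 0.9652  0.2617 -0.0005]
 [ 0.2617 -0.9651  0.0015]
 [-0.0001 -0.0016 -1.    ]]
```

>>> carry_out(
  moves=[
    [0.03,-0.034,0,0.02,0.075],
    [0.06,-0.068,0,0.05,0.075],
    [0.09,-0.102,0,0.08,0.075],
    [0.12,-0.137,0,0.11,0.075],
    [0.15,-0.171,0,0.14,0.075],
    [0.18,-0.205,0,0.16,0.075],
    [0.21,-0.24,0,0.17,0.075],
    [0.237,-0.272,0,0.177,0.075],
  ],
  force=30,
)

```text
clock: 0.9
tcp_pos: [0.3348, -0.3247, 0.4045]
orientation: [-3.138, -0.138, 0.0]
contact_force: [0.8, -0.2, 1.3]
grip_width: 0.0752
gripper_force: 0.0
```

```bash
cat >> m.py <<'E'
YAW=.0875
MARK={'l':np.array([.635,.0926]),'r':np.array([.6461,-.0358])}
def to(x,y,z):
    o=r.get_obs();R=cv2.Rodrigues(np.array(o['orientation']))[0];p=np.array(o['tcp_pos'])
    yaw=np.arctan2(R[1,0],R[0,0]);print('t',round(o['clock'],2),'p',p.round(4),'yaw',round(yaw,4),'w',round(o['grip_width'],4),'F',np.round(o['contact_force'],1))
    print('shift',(R.T@(np.array([x,y,z])-p)).round(4),'roll',round(yaw-YAW,4))
E
python3 -c "
from m import *
to(.439,-.107,.3)"
```

```text
t 0.9 p [ 0.3348 -0.3247  0.4045] yaw 0.0881 w 0.0752 F [ 0.8 -0.2  1.3]
shift [ 0.123  -0.2077  0.1046] roll 0.0006
```

>>> carry_out(
  moves=[
    [0.02,-0.033,0,0,0.075],
    [0.04,-0.066,0,0,0.075],
    [0.06,-0.1,0,0,0.075],
    [0.08,-0.135,0.02,0,0.075],
    [0.1,-0.17,0.045,0,0.075],
    [0.122,-0.206,0.075,0,0.075],
    [0.122,-0.206,0.105,0,0.075],
    [0.122,-0.206,0.105,0,0.075],
  ],
)

```text
clock: 1.7
tcp_pos: [0.4363, -0.1097, 0.2965]
orientation: [-3.136, -0.143, 0.011]
contact_force: [-1.5, -0.2, -0.4]
grip_width: 0.0752
gripper_force: 0.0
```

```bash
python3 -c "
from m import *
to(.439,-.107,.197)
snap('wrist','w1.png')
for P in [(.5,-.102,.076),(.5,-.102,.018)]: print(w2p('wrist',P))"
```

```text
t 1.7 p [ 0.4363 -0.1097  0.2965] yaw 0.091 w 0.0752 F [-1.5 -0.2 -0.4]
shift [ 0.0036 -0.0022  0.0995] roll 0.0035
[309.25526012 119.53047643]
[310.5599618  112.89829886]
```

View pics/w1.png

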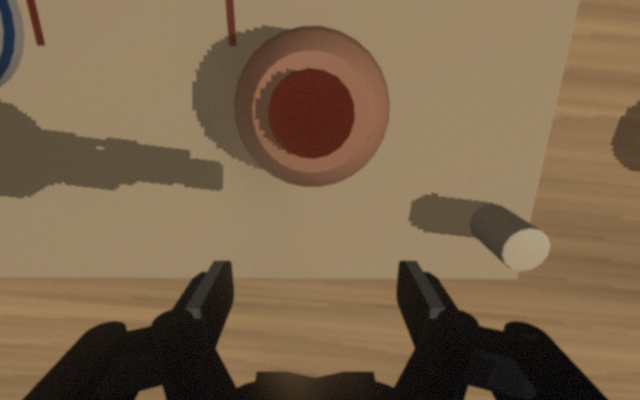

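The wrist view shows the clay bowl's foot centred at (311,112), between and ahead of the fingers. The right prop at (525,250) is clear of the right finger. Descending.

>>> carry_out(
  moves=[
    [0.002,-0.002,0.02,0.003,0.075],
    [0.003,-0.002,0.045,0.003,0.075],
    [0.003,-0.002,0.065,0.003,0.075],
    [0.003,-0.002,0.08,0.003,0.075],
    [0.003,-0.002,0.09,0.003,0.075],
    [0.003,-0.002,0.097,0.003,0.075],
    [0.003,-0.002,0.099,0.003,0.075],
    [0.003,-0.002,0.099,0.003,0.075],
  ],
)

```text
clock: 2.55
tcp_pos: [0.4407, -0.1091, 0.2011]
orientation: [3.138, 0.132, 0.001]
contact_force: [-0.5, -0.4, 0.1]
grip_width: 0.0749
gripper_force: 0.0
```

```bash
python3 -c "
from m import *
a=np.array([np.cos(YAW),np.sin(YAW)])
to(*(MARK['r']-.044*a),.197)
snap('wrist','w2.png')
snap('scene','s2.png')
w=cv2.imread('pics/w2.png');s=cv2.imread('pics/s2.png')[120:320,180:440]
cv2.imwrite('pics/j2.png',np.hstack([cv2.resize(w,(480,300))[:,80:400],cv2.resize(s,(390,300),interpolation=cv2.INTER_CUBIC)]))"
```

```text
t 2.55 p [ 0.4407 -0.1091  0.2011] yaw 0.0843 w 0.0749 F [-0.5 -0.4  0.1]
shift [ 0.1668 -0.0556  0.0042] roll -0.0032
```

View pics/j2.png

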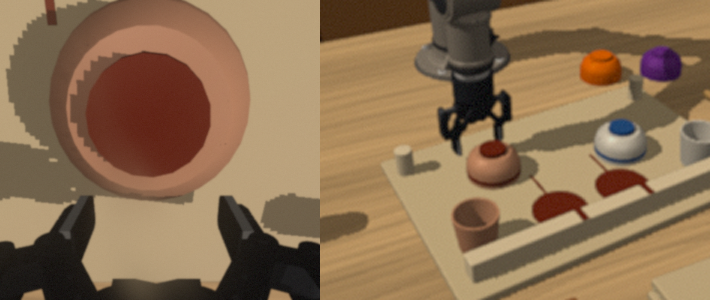

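>>> carry_out(
  moves=[
    [0.006,0,0.004,0,0.075],
    [0.012,0,0.004,0,0.075],
    [0.018,0,0.004,-0.003,0.075],
    [0.027,-0.004,0.004,-0.003,0.075],
    [0.036,-0.009,0.004,-0.003,0.075],
    [0.045,-0.014,0.004,-0.003,0.075],
    [0.054,-0.019,0.004,-0.003,0.075],
    [0.062,-0.024,0.004,-0.003,0.075],
  ],
)

```text
clock: 3.45
tcp_pos: [0.5011, -0.0788, 0.1966]
orientation: [-3.138, -0.139, -0.0]
contact_force: [-1.3, -0.6, -1.0]
grip_width: 0.0751
gripper_force: 0.8
```

```bash
cat >> m.py <<'E'
def foot(kind):
    """bowl centre from the coloured foot disc seen in the top camera, and in the wrist camera"""
    for n in ('top','wrist'):
        im=r.grab_frame(n).astype(int); R_,G,B=im[...,0],im[...,1],im[...,2]
        m=((R_>2.2*G)&(R_>60)) if kind=='clay' else ((B>1.5*R_)&(B>70))
        k,l,st,ce=cv2.connectedComponentsWithStats(m.astype(np.uint8))
        for i in range(1,k):
            if st[i,4]>(40 if n=='top' else 800):
                p=p2w(n,ce[i],.076)
                if .4<p[0]<.7 and abs(p[1])<.22: print(n,ce[i].round(1),st[i,4],p.round(4))
E
python3 -c "
from m import *
a=np.array([np.cos(YAW),np.sin(YAW)])
to(*(MARK['r']-.044*a),.197)
foot('clay')"
```

```text
t 3.45 p [ 0.5011 -0.0788  0.1966] yaw 0.0883 w 0.0751 F [-1.3 -0.6 -1. ]
shift [ 0.1042 -0.0301 -0.0003] roll 0.0008
top [332.3 153.3] 530 [ 0.6361 -0.0354  0.076 ]
top [294.7 156.1] 525 [0.6252 0.0892 0.076 ]
wrist [331.7 211.7] 13572 [ 0.549  -0.0789  0.076 ]
```

>>> carry_out(
  moves=[
    [0.008,-0.005,0,0,0.075],
    [0.016,-0.01,0,0,0.075],
    [0.024,-0.015,0,0,0.075],
    [0.032,-0.02,0,0,0.075],
    [0.04,-0.025,0,0,0.075],
    [0.048,-0.03,0,0,0.075],
    [0.055,-0.03,0,0,0.075],
    [0.062,-0.03,0,0,0.075],
  ],
)

```text
clock: 4.35
tcp_pos: [0.5598, -0.0438, 0.1966]
orientation: [-3.138, -0.139, 0.001]
contact_force: [-2.5, -0.1, 1.6]
grip_width: 0.0749
gripper_force: 1.5
```

```bash
python3 -c "
from m import *
a=np.array([np.cos(YAW),np.sin(YAW)])
to(*(MARK['r']-.044*a),.197)
foot('clay')"
```

```text
t 4.35 p [ 0.5598 -0.0438  0.1966] yaw 0.0886 w 0.0749 F [-2.5 -0.1  1.6]
shift [ 0.0426 -0.0004 -0.0004] roll 0.0011
top [331.  144.7] 126 [ 0.665 -0.031  0.076]
top [294.8 156.1] 525 [0.6251 0.089  0.076 ]
wrist [49.5 95.3] 18066 [0.633  0.0307 0.076 ]
wrist [345.7  32.7] 9826 [ 0.6542 -0.0435  0.076 ]
wrist [331.9 212.3] 13467 [ 0.6076 -0.045   0.076 ]
```

```bash
python3 -c "
from m import *
snap('wrist','w3.png')
for P in [(*MARK['r'],.018),(*MARK['l'],.018)]: print(w2p('wrist',P))
print(cal('wrist')[0])"
```

```text
[312.22585462  74.95782199]
[ 1.86952589 74.26387346]
[[332.76967475   0.         314.7468488 ]
 [  0.         332.76967475 201.92943114]
 [  0.           0.           1.        ]]
```

View pics/w3.png

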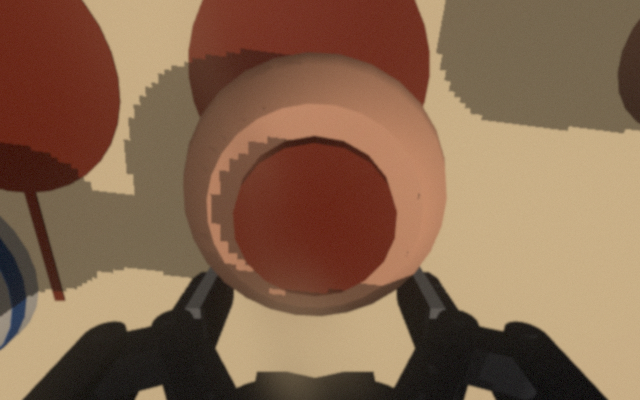

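>>> carry_out(
  moves=[
    [0.005,-0.001,0,0,0.075],
    [0.01,-0.002,0,0,0.075],
    [0.015,-0.002,0,0,0.075],
    [0.02,-0.002,0,0,0.075],
    [0.025,-0.002,0,0,0.075],
    [0.029,-0.002,0,0,0.075],
    [0.033,-0.002,0,0,0.075],
    [0.036,-0.002,0,0,0.075],
  ],
)

```text
clock: 5.3
tcp_pos: [0.5954, -0.0391, 0.1967]
orientation: [-3.139, -0.138, -0.0]
contact_force: [-1.8, 0.4, -0.5]
grip_width: 0.0754
gripper_force: 0.9
```

```bash
python3 -c "
from m import *
a=np.array([np.cos(YAW),np.sin(YAW)])
to(*(MARK['r']-.044*a),.197)
snap('wrist','w4.png')
s=(MARK['r']+.05*a)
for z in (.018,.058): print(w2p('wrist',(*s,z)))
"
```

```text
t 5.3 p [ 0.5954 -0.0391  0.1967] yaw 0.0878 w 0.0754 F [-1.8  0.4 -0.5]
shift [ 0.0068  0.0011 -0.0003] roll 0.0003
[317.3782695   37.42532502]
[318.51180056  15.56756032]
```

View pics/w4.png

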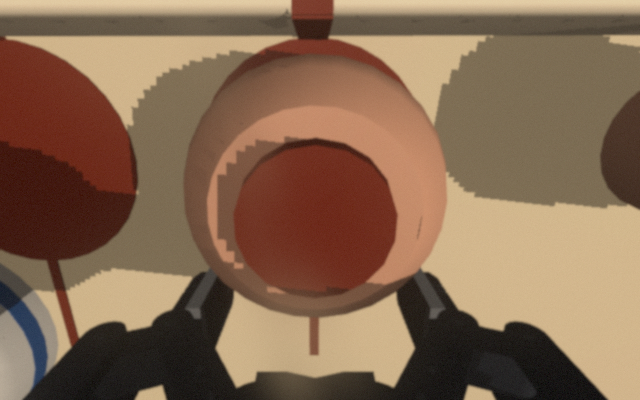

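>>> carry_out(
  moves=[
    [0.001,0,0,0,0.075],
    [0.002,0,0,0,0.075],
    [0.003,0,0,0,0.075],
    [0.0035,0,0,0,0.075],
    [0.004,0,0,0,0.075],
    [0.0045,0,0,0,0.075],
    [0.005,0,0,0,0.075],
    [0.005,0,0,0,0.075],
  ],
)

```text
clock: 6.15
tcp_pos: [0.6001, -0.0387, 0.1967]
orientation: [3.139, 0.138, 0.0]
contact_force: [-0.9, -0.3, -0.6]
grip_width: 0.075
gripper_force: 0.8
```

>>> carry_out(
  moves=[
    [0.0005,0,0,0,0.075],
    [0.001,0,0,0,0.075],
    [0.0015,0,0,0,0.075],
    [0.002,0,0,0,0.075],
    [0.0025,0,0,0,0.075],
    [0.0025,0,0,0,0.075],
    [0.0025,0,0,0,0.075],
    [0.0025,0,0,0,0.075],
  ],
)

```text
clock: 6.95
tcp_pos: [0.6026, -0.0385, 0.1967]
orientation: [-3.139, -0.138, -0.0]
contact_force: [-1.5, -0.7, -0.1]
grip_width: 0.0748
gripper_force: 0.7
```

>>> carry_out(
  moves=[
    [0.0005,0,0,0,0.075],
    [0.001,0,0,0,0.075],
    [0.0015,0,0,0,0.075],
    [0.002,0,0,0,0.075],
    [0.0025,0,0,0,0.075],
    [0.003,0,0,0,0.075],
    [0.003,0,0,0,0.075],
    [0.003,0,0,0,0.075],
  ],
)

```text
clock: 7.75
tcp_pos: [0.605, -0.0383, 0.1966]
orientation: [3.138, 0.138, -0.003]
contact_force: [-5.1, -0.5, 2.6]
grip_width: 0.0747
gripper_force: 2.4
```

```bash
python3 -c "
from m import *
a=np.array([np.cos(YAW),np.sin(YAW)])
to(*(MARK['r']-.044*a),.197)
snap('wrist','w5.png')
w=cv2.imread('pics/w5.png')
cv2.imwrite('pics/c5.png',cv2.resize(w[0:330,170:460],None,fx=1.8,fy=1.8))
"
```

```text
t 7.75 p [ 0.605  -0.0383  0.1966] yaw 0.0878 w 0.0747 F [-5.1 -0.5  2.6]
shift [-0.0028  0.0011 -0.0004] roll 0.0003
```

View pics/c5.png

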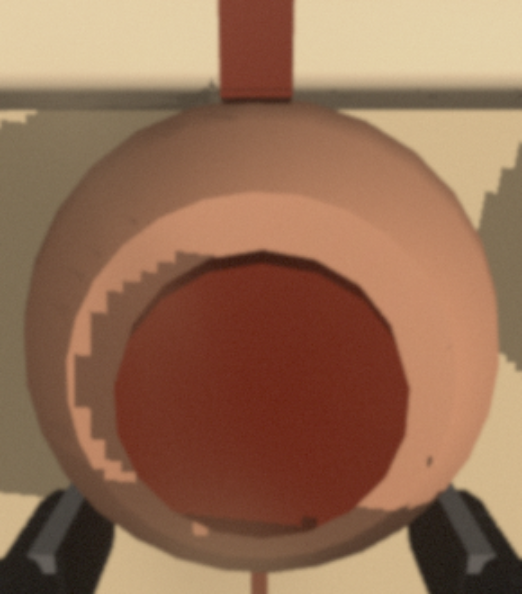

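>>> carry_out(
  moves=[
    [0.0005,0,0,0,0.075],
    [0.001,0,0,0,0.075],
    [-0.005,0,0,0,0.075],
    [-0.025,0,0,0,0.075],
    [-0.055,0,0,0,0.075],
    [-0.09,0,-0.02,0,0.075],
    [-0.12,0,-0.05,0,0.075],
    [-0.13,-0.01,-0.09,0,0.075],
  ],
)

```text
clock: 8.6
tcp_pos: [0.4721, -0.0411, 0.2862]
orientation: [3.138, 0.134, -0.006]
contact_force: [1.3, -0.4, 0.1]
grip_width: 0.0751
gripper_force: 0.0
```

```bash
python3 -c "
from m import *
to(.478,.137,.297)"
```

```text
t 8.6 p [ 0.4721 -0.0411  0.2862] yaw 0.0855 w 0.0751 F [ 1.3 -0.4  0.1]
shift [ 0.021 -0.177 -0.011] roll -0.002
```

>>> carry_out(
  moves=[
    [0.003,-0.03,0,0,0.075],
    [0.007,-0.065,0,0,0.075],
    [0.012,-0.105,0,0,0.075],
    [0.017,-0.14,0,0,0.075],
    [0.021,-0.165,0,0,0.075],
    [0.021,-0.177,0.01,0,0.075],
    [0.021,-0.177,0.03,0,0.075],
    [0.021,-0.177,0.035,0,0.075],
  ],
)

```text
clock: 9.4
tcp_pos: [0.4804, 0.139, 0.2507]
orientation: [-3.138, -0.14, 0.0]
contact_force: [0.0, -0.5, -0.8]
grip_width: 0.0749
gripper_force: 0.0
```

```bash
python3 -c "
from m import *
to(.478,.137,.197)
snap('wrist','w6.png');im=snap('top','top6.png')
for P in [(.5386,.1422,.076)]: print(w2p('wrist',P))"
```

```text
t 9.4 p [0.4804 0.139  0.2507] yaw 0.0891 w 0.0749 F [ 0.  -0.5 -0.8]
shift [-0.0025  0.0018  0.0537] roll 0.0016
[317.09554403 143.58185503]
```

View pics/w6.png

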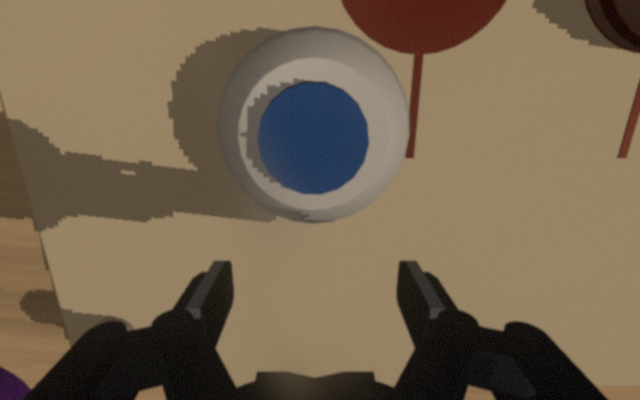

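The white bowl's foot is at (313,137), on the finger axis (315), with the fingertips clear behind it. Descending.

>>> carry_out(
  moves=[
    [-0.002,0,0.015,0.001,0.075],
    [-0.002,0,0.03,0.001,0.075],
    [-0.002,0,0.042,0.001,0.075],
    [-0.002,0,0.05,0.001,0.075],
    [-0.002,0,0.054,0.001,0.075],
    [0.003,0,0.054,0.001,0.075],
    [0.009,0,0.054,0.001,0.075],
    [0.014,0,0.054,0.001,0.075],
  ],
)

```text
clock: 10.3
tcp_pos: [0.4956, 0.1399, 0.1983]
orientation: [-3.138, -0.136, -0.002]
contact_force: [-0.2, 0.1, 0.5]
grip_width: 0.0751
gripper_force: 0.3
```

```bash
python3 -c "
from m import *
a=np.array([np.cos(YAW),np.sin(YAW)])
to(*(MARK['l']-.0415*a),.197)"
```

```text
t 10.3 p [0.4956 0.1399 0.1983] yaw 0.0866 w 0.0751 F [-0.2  0.1  0.5]
shift [0.0933 0.0592 0.0014] roll -0.0009
```

>>> carry_out(
  moves=[
    [0.006,0.001,0.001,0,0.075],
    [0.014,0.006,0.001,0,0.075],
    [0.022,0.012,0.001,0,0.075],
    [0.03,0.018,0.001,0,0.075],
    [0.038,0.024,0.001,0,0.075],
    [0.046,0.03,0.001,0,0.075],
    [0.053,0.035,0.001,0,0.075],
    [0.06,0.04,0.001,0,0.075],
  ],
)

```text
clock: 11.1
tcp_pos: [0.5583, 0.1046, 0.1967]
orientation: [3.139, 0.136, -0.001]
contact_force: [-4.4, 2.1, 5.2]
grip_width: 0.075
gripper_force: 2.9
```

```bash
python3 -c "
from m import *
a=np.array([np.cos(YAW),np.sin(YAW)])
to(*(MARK['l']-.0415*a),.197)
foot('white')"
```

```text
t 11.1 p [0.5583 0.1046 0.1967] yaw 0.0866 w 0.075 F [-4.4  2.1  5.2]
shift [ 0.0339  0.0186 -0.0003] roll -0.0009
wrist [315.9 219. ] 18800 [0.6038 0.107  0.076 ]
```

>>> carry_out(
  moves=[
    [0.005,0.004,0,0,0.075],
    [0.01,0.008,0,0,0.075],
    [0.014,0.012,0,0,0.075],
    [0.018,0.015,0,0,0.075],
    [0.021,0.0175,0,0,0.075],
    [0.024,0.0185,0,0,0.075],
    [0.026,0.0185,0,0,0.075],
    [0.027,0.0185,0,0,0.075],
  ],
)

```text
clock: 12.0
tcp_pos: [0.5864, 0.0885, 0.1966]
orientation: [3.138, 0.135, -0.0]
contact_force: [-1.5, -0.1, 0.6]
grip_width: 0.0751
gripper_force: 1.4
```

```bash
python3 -c "
from m import *
a=np.array([np.cos(YAW),np.sin(YAW)])
to(*(MARK['l']-.0415*a),.197)
snap('wrist','w7.png')
w=cv2.imread('pics/w7.png')
cv2.imwrite('pics/c7.png',cv2.resize(w[0:370,170:460],None,fx=1.6,fy=1.6))"
```

```text
t 12.0 p [0.5864 0.0885 0.1966] yaw 0.0862 w 0.0751 F [-1.5 -0.1  0.6]
shift [ 0.0073  0.0002 -0.0004] roll -0.0013
```

View pics/c7.png

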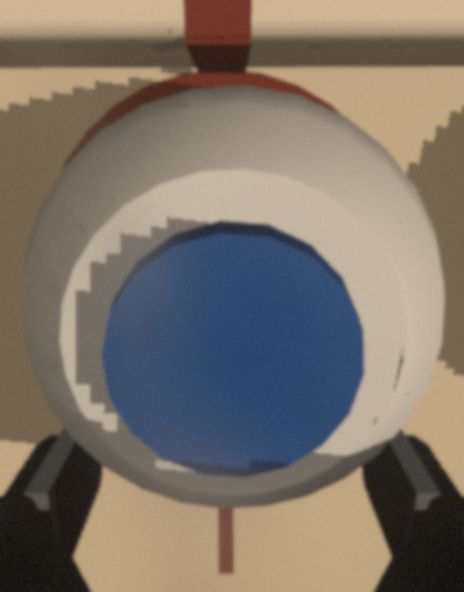

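>>> carry_out(
  moves=[
    [0.001,-0.0008,0,0,0.075],
    [0.002,-0.0016,0,0,0.075],
    [0.003,-0.0024,0,0,0.075],
    [0.004,-0.0027,0,0,0.075],
    [0.005,-0.0027,0,0,0.075],
    [0.0055,-0.0027,0,0,0.075],
    [0.006,-0.0027,0,0,0.075],
    [0.006,-0.0027,0,0,0.075],
  ],
)

```text
clock: 12.85
tcp_pos: [0.592, 0.0924, 0.1967]
orientation: [-3.138, -0.137, -0.0]
contact_force: [-0.8, 0.9, -0.1]
grip_width: 0.0749
gripper_force: 0.9
```

>>> carry_out(
  moves=[
    [0.0005,0,0,0,0.075],
    [0.001,0,0,0,0.075],
    [0.0015,0,0,0,0.075],
    [0.002,0,0,0,0.075],
    [0.002,0,0,0,0.075],
    [0.002,0,0,0,0.075],
    [0.002,0,0,0,0.075],
    [0.002,0,0,0,0.075],
  ],
)

```text
clock: 13.65
tcp_pos: [0.5933, 0.0925, 0.1966]
orientation: [3.138, 0.137, -0.003]
contact_force: [-5.5, 0.5, 1.0]
grip_width: 0.0751
gripper_force: 2.6
```

```bash
python3 -c "
from m import *
a=np.array([np.cos(YAW),np.sin(YAW)])
to(*(MARK['l']-.0415*a),.197)
snap('wrist','w8.png')
w=cv2.imread('pics/w8.png')
cv2.imwrite('pics/c8.png',cv2.resize(w[0:370,170:460],None,fx=1.6,fy=1.6))"
```

```text
t 13.65 p [0.5933 0.0925 0.1966] yaw 0.0871 w 0.0751 F [-5.5  0.5  1. ]
shift [ 0.0001  0.0035 -0.0004] roll -0.0004
```

View pics/c8.png

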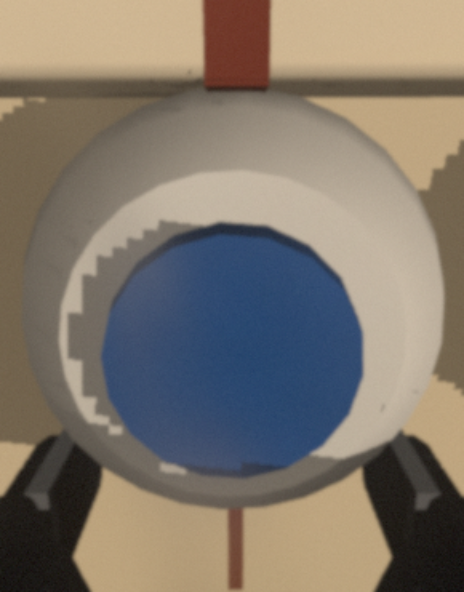

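>>> carry_out(
  moves=[
    [0.0005,0,0,0,0.075],
    [0.001,0,0,0,0.075],
    [-0.005,0,0,0,0.075],
    [-0.025,0,0,0,0.075],
    [-0.055,0,0,0,0.075],
    [-0.09,0,-0.02,0,0.075],
    [-0.12,0,-0.06,0,0.075],
    [-0.13,0,-0.1,0,0.075],
  ],
)

```text
clock: 14.5
tcp_pos: [0.4618, 0.0806, 0.2971]
orientation: [3.138, 0.137, -0.004]
contact_force: [1.2, -0.3, 1.0]
grip_width: 0.0752
gripper_force: 0.0
```

>>> carry_out(
  moves=[
    [-0.01,0.04,-0.03,0,0.075],
    [-0.01,0.08,-0.05,0,0.075],
    [-0.01,0.12,-0.05,0,0.075],
    [-0.01,0.16,-0.05,0,0.075],
    [-0.01,0.2,-0.05,0,0.075],
    [-0.01,0.24,-0.05,0,0.075],
    [-0.01,0.27,-0.05,0,0.075],
    [-0.01,0.27,-0.05,0,0.075],
  ],
)

```text
clock: 15.3
tcp_pos: [0.4779, -0.1939, 0.3473]
orientation: [3.136, 0.124, 0.004]
contact_force: [-0.6, 0.7, 0.3]
grip_width: 0.075
gripper_force: 0.0
```

```bash
python3 -c "
from m import *
to(.4,-.1,.3)
print(MARK);foot('clay');foot('white')"
```

```text
t 15.3 p [ 0.4779 -0.1939  0.3473] yaw 0.0793 w 0.075 F [-0.6  0.7  0.3]
shift [-0.0703 -0.0999  0.0468] roll -0.0082
{'l': array([0.635 , 0.0926]), 'r': array([ 0.6461, -0.0358])}
top [332.5 150.5] 121 [ 0.6453 -0.036   0.076 ]
top [293.2 153.5] 138 [0.6338 0.0946 0.076 ]
```

```bash
python3 -c "
from bench import r
print(r.hand_in())"
```

```text
the job is handed in; nothing more can be done
None
```

The job is handed in at about 15 s: the clay bowl is on the right mark and the white bowl on the left, each pushed against the stop and within about 2 mm of centre by camera. I viewed 11 pictures, one over the limit of 10, and did not re-measure the cups, props, jar or brush.

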